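Tighten the lens ring of the vial inspection viewer

ROBOT

A 7-joint arm with a two-finger parallel gripper is mounted at the origin on the work surface. World frame = base frame: x ahead of the robot, y to its left, z up, the work surface at z = 0. Lengths are in m, angles in rad, forces in N, time in s.
With the tool pointing down it reaches from about 0.35 to 0.775 m from the base axis. Payload 3.1 kg.
Tool frame: the origin (TCP) lies midway between the tips of the shut fingers; the grasp point (between the pads) lies 19 mm behind it; z points along the fingers, y is the line along which they close (so a half turn about z gives the same grasp; the last joint's range is limited). The gripper opens to 85 mm and grips with 20 to 120 N. Pads are 22 mm wide; open, the fingers measure 114 mm over their backs; the gripper's body (76 mm by 85 mm) begins 54 mm behind the grasp point. The pads swing forward as they close: fully open they stand 13 mm farther back than shut.
Start: joints at [1.184, 0.311, 0.014, 1.512, -0.004, 1.319, -0.027], TCP at [0.186, -0.518, 0.231] pointing down, gripper open.
Joint ranges: [-2.7, 2.7], [-0.3, 1.91], [-1.27, 1.3], [0.12, 2.57], [-1.44, 4.58], [0.2, 2.03], [-3.05, 3.05]. Speed limits (rad/s): [2.79, 2.79, 3.14, 3.14, 3.14, 3.14, 3.14].

INTERFACE

Orientations are given as a 3x3 rotation matrix whose columns are the frame's x, y, z axes.
In Python, from cell import robot gives the robot as it stands.
- The arm moves only by the shell command python3 -m pendant 'ROWS' [OPENING]. ROWS is JSON, a list that holds one entry, the list of rows, each a list of 6 numbers: the shift along the world's x, y, z as a fraction of full scale, then the turn, a rotation vector about the world's x, y, z as a fraction of full scale. A call has 1 to 10 rows; each row is the pose to reach, as a shift and turn from the pose commanded when the call began, turning the shorter way round; what a row does not reach only later rows make up. Full scale, the value 1, is 500 mm for a shift and 180 degrees for a turn. A row lasts 1/12 s, in which the tool goes at most 41.7 mm and 7.16 degrees, less where a joint would pass 70% of its speed; a pose out of reach is approached as far as the arm can. A call with a number of a shift or a turn outside -1 to 1 is refused whole. A call with a gripper value outside its range is refused whole. OPENING is the opening, from 0 (shut) to 1 (fully open), set as the call begins (- or left out, the last holds). The fingers move at their own pace and stop on an object; the grip force is fixed at half the most. Time passes only in rows, so rows that repeat a pose let the fingers close. It gives the time, the measured TCP pose, the force, the opening and the grip force at its end, in the units of the state.
- robot.get_obs(): the state, without advancing time (a new reading comes with each control period).
- robot.grab_frame(name): name is "scene" or "top" or "wrist"; returns (picture, depth): 384x512x3 uint8, blue, green, red; 384x512 float32, m along the optical axis (not along the pixel's ray), 0 where there is no reading.
- robot.get_calibration(name): a dict with "fx", "fy", "cx", "cy" (pixels), "rvec" (rotation vector, rad) and "tvec" (3), from world to camera coordinates, as OpenCV has them; the wrist camera has in their place "tool_from_camera" (4x4, takes a point from camera to tool coordinates, whose origin is the TCP and whose axes are the flange's). Camera axes: x right, y down, z forward; pixel columns grow to the right and rows downward; lengths in m; the calibration is good to about 2 mm. A picture is of the moment at which its call begins: read the wrist's pose just before it. get_calibration takes no time and is no camera call.
- robot.hand_in(): hands the job in; it is judged then, once.
The state is a dict: "clock": time; "qpos": joint angles; "qd": joint speeds; "effort": joint torques, N m; "tool_pos": TCP position; "tcp_rot": TCP orientation; "contact_force": force on the tool from outside, world axes, zero at the start; "torque": the same for the moment, N m; "opening": opening from 0.0 (shut) to 1.0 (fully open); "gripper_force": force on a finger pad.
Only numpy, scipy, OpenCV 4.12 (cv2) and the standard library are available. Lean on these libraries where they do the work, as an engineer would, in place of code of your own. Each camera call takes 0.05 s, during which the arm holds its last target. There are 200 camera calls.

TASK

The lens of the vial inspection viewer is loose: take the two-pin spanner from its stand, fit both pins fully into the holes of the recessed ring, and turn the ring clockwise until it is fully home and snug against its stop, without leaning hard on it or forcing it past snug. Then put the spanner back upright in the slot of its stand and let go. Turn the ring only with the spanner, and leave the vial, the syringe and the pen where they are.

Things in the scene. Friction and masses are not known exactly. Their poses are not given: they have to be found in the camera images.
- viewer: Vial inspection viewer, fixed: round white lamp head 100 mm across, 60 mm high, on a grey foot 110 mm across. In its top a round well 78 mm across holds, under a dark steel ring, a domed lens. Origin: centre of its underside, on the ring's axis; z up.
- ring_face (a point): Centre of the ring's upper face, 55 mm above the table, 5 mm below the well's rim, on the turning axis; axes of the viewer, not turning with the ring. Ring: 75 mm outside, 31 mm inside, 9 mm thick, two opposite round holes 9 mm wide, 9 mm deep, 23 mm from the axis. Pins resting on the flat face slide over it and drop in where they meet the holes.
- ring (a joint): Ring's turn, rad, growing clockwise from above: 0 slack, 0.60 fully home at a solid stop. Drags with 0.12 N m, does not sink, stays where left. At value q the line through the holes lies q clockwise of the x axis of ring_face, but only within 0.5 rad either way (each viewer's thread starts differently): see or feel for the holes.
- lens_seat (a joint): Twist of the sprung lens seat under the ring, rad, growing clockwise: 0.1 rad for each N m with which the ring is being turned. About 0.012 while the ring is dragged round; climbs once it is home. Snug is 0.03 to 0.08 (0.3 to 0.8 N m); above 0.1 the ring is being forced. Springs back towards 0 when let go.
- spanner_grip (a point): Centre of the handle of the loose two-pin spanner (about 160 g), 42 mm above its pin ends. Orange handle 32 mm along x, 16 mm along y, 17 to 73 mm above the pin ends; under it a steel crossbar 62 mm along x, 20 mm along y, 10 mm thick; under that two steel pins 6 mm wide, 7 mm long, 23 mm either side of the axis along x. z up.
- spanner_tip (a point): Point midway between the ends of the spanner's two pins, on its axis, 42 mm below spanner_grip; same axes. Half a turn about z makes no difference.
- stand_slot (a point): Centre of the slot's mouth in the top of the spanner's stand, a fixed blue block 90 mm along x, 44 mm along y, 30 mm high. Slot: 60 mm along x, 12 mm along y, 16 mm deep, mouth bevelled 2 mm. The spanner stands with both pins in the slot and its crossbar on the block's top, pin ends 7 mm below this point.
- vial_mid (a point): Bystander: small amber vial, 28 mm across and 52 mm high, standing; its centre.
- syringe: Bystander: orange capped syringe, about 115 mm long and 28 mm wide, lying on the table; middle of its underside.
- pen: Bystander: blue pen, about 130 mm long and 10 mm thick, lying on the table; middle of its underside.

How it is judged:
By the outcome, as a careful person would: the job done as asked, in the order asked, and still so for the second after the job is handed in, with the robot touching nothing.
It also fails if it takes over 72 s, if anything falls off the work surface, if the arm or the gripper's body presses on something with over 40 N, if the wrist force passes 120 N, or if a joint passes its speed limit or range.

## Working session

There is one attempt and no reset: what is moved stays moved. The work goes in short steps, Python scripts to look and compute and a shell command to move; the robot and the scene stay as the last step left them, time stands still between calls to the robot, and variables do not carry over. Pictures are saved under pics/ and viewed, at most 10 in all, crops included, and the job is handed in when it is done.

```bash
mkdir -p pics; ls; cat > h.py <<'E'
import numpy as np, cv2
from cell import robot
def cam(n,o=None):
    c=robot.get_calibration(n); K=np.array([[c['fx'],0,c['cx']],[0,c['fy'],c['cy']],[0,0,1.]])
    if 'rvec' in c:
        R=cv2.Rodrigues(np.array(c['rvec'],float))[0].T; t=-R@np.array(c['tvec'],float).ravel()
    else:
        o=o or robot.get_obs(); T=np.array(c['tool_from_camera']); Rt=np.array(o['tcp_rot']).reshape(3,3)
        R=Rt@T[:3,:3]; t=Rt@T[:3,3]+np.array(o['tool_pos'])
    return K,R,t
def onplane(uv,z,C):
    K,R,t=C; d=R@np.linalg.inv(K)@np.array([uv[0],uv[1],1.]); return t+d*(z-t[2])/d[2]
def cloud(dep,C):
    K,R,t=C; v,u=np.mgrid[:dep.shape[0],:dep.shape[1]]
    p=np.stack([u,v,np.ones_like(u)],-1)@np.linalg.inv(K).T*dep[...,None]
    return p@R.T+t
E
python3 - <<'E'
from h import *
ims=[]
for n in ("top","scene"):
    C=cam(n); im,d=robot.grab_frame(n); np.savez(f'{n}.npz',im=im,d=d); cv2.imwrite(f'pics/{n}.png',im); print(n,C[2])
o=robot.get_obs(); print({k:np.round(v,3).tolist() for k,v in o.items()})
E
```

```text
pics
top [0.52389267 0.02173613 0.70002387]
scene [ 0.78215361 -0.25676982  0.61766053]
{'clock': 0.1, 'qpos': [1.184, 0.312, 0.014, 1.513, -0.004, 1.319, -0.027], 'qd': [-0.001, -0.001, -0.0, -0.004, -0.001, 0.002, -0.001], 'effort': [0.001, -38.085, 0.147, -23.124, 0.012, 0.008, 0.0], 'tool_pos': [0.186, -0.517, 0.23], 'tcp_rot': [[0.941, 0.338, -0.001], [0.338, -0.941, 0.002], [-0.0, -0.002, -1.0]], 'contact_force': [-0.519, 0.595, 0.241], 'torque': [0.043, 0.011, 0.001], 'gripper_force': 0.0, 'opening': 1.0}
```

View pics/top.png

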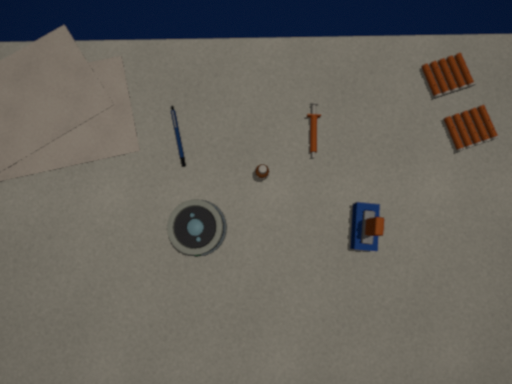

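View pics/scene.png

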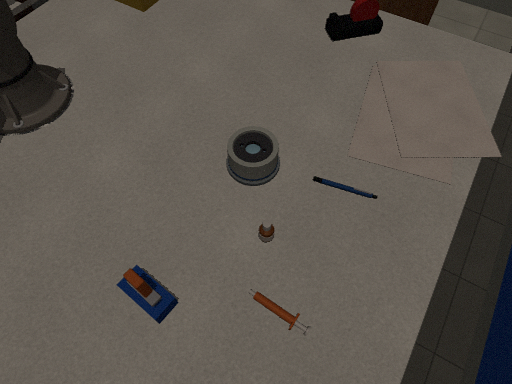

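The top view shows the viewer at (195,227) with ring holes near (192,215) and (198,239). The stand is at (366,227) with the spanner upright in it, the vial at (262,172), the syringe at (314,133) and the pen at (178,135). The scene view agrees.

```bash
python3 - <<'E'
from h import *
f=np.load('top.npz'); im,d=f['im'],f['d']; C=cam('top'); P=cloud(d,C)
hsv=cv2.cvtColor(im,cv2.COLOR_BGR2HSV)
print('table z',P[300,250],P[227,195],P[222,380])
def rect(m,name):
    q=P[m][:,:2].astype(np.float32); r=cv2.minAreaRect(q*1000); print(name,m.sum(),np.round(r,1) if 0 else r, q.mean(0), cv2.boxPoints(r).round().tolist())
box=np.zeros(d.shape,bool); box[190:265,335:400]=1
z=P[...,2]
rect(box&(z>.022)&(z<.036),'block top'); rect(box&(z>.07)&(z<.12),'handle top'); rect(box&(z>.036)&(z<.05),'xbar')
print(np.percentile(z[box&(z>.07)],[5,50,95]))
b2=np.zeros(d.shape,bool); b2[190:265,155:235]=1
m=b2&(z>.057)&(z<.066); rect(m,'rim'); print(cv2.minEnclosingCircle((P[m][:,:2]*1000).astype(np.float32)))
for uv in((192.5,215),(198,239),(195,227)): print(onplane(uv,.055,C))
big=cv2.resize(im[190:265,150:400],None,fx=3.2,fy=3.2,interpolation=cv2.INTER_CUBIC)
cv2.imwrite('pics/c.png',cv2.convertScaleAbs(big,alpha=2))
E
```

```text
table z [ 0.40719839  0.01795813 -0.00116278] [0.54746185 0.11538635 0.04843314] [ 0.54589491 -0.20739216  0.09640815]
block top 694 ((541.8648681640625, -206.2993621826172), (45.01105499267578, 90.04366302490234), 82.71253204345703) [ 0.5420794  -0.20113489] [[494.0, -223.0], [584.0, -234.0], [589.0, -190.0], [500.0, -178.0]]
handle top 254 ((540.279541015625, -205.07640075683594), (15.7487154006958, 32.322418212890625), 83.20746612548828) [ 0.5399309 -0.202795 ] [[523.0, -211.0], [555.0, -215.0], [557.0, -199.0], [525.0, -195.0]]
xbar 229 ((539.9821166992188, -205.5988311767578), (20.931137084960938, 61.58556365966797), 81.53264617919922) [ 0.5392135  -0.20271377] [[508.0, -211.0], [569.0, -220.0], [572.0, -200.0], [511.0, -191.0]]
[0.07336574 0.09477778 0.70002387]
rim 939 ((548.5233154296875, 115.73162078857422), (97.30995178222656, 98.66002655029297), 89.59658813476562) [0.54794997 0.11610179] [[499.0, 67.0], [598.0, 67.0], [598.0, 164.0], [500.0, 165.0]]
((548.508544921875, 115.78238677978516), 49.67473602294922)
[0.56904949 0.11888188 0.055     ]
[0.52557377 0.10914555 0.055     ]
[0.54722432 0.11444252 0.055     ]
```

View pics/c.png

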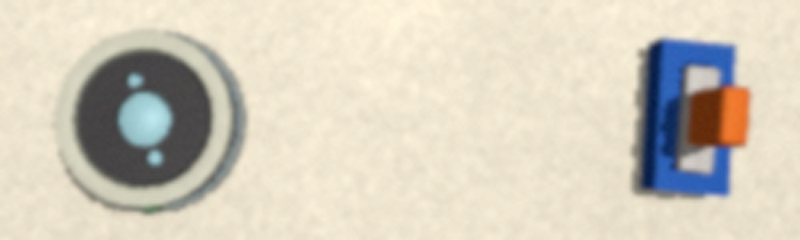

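Sizes, heights and reach all check out. Spanner: centre (0.540,-0.205), x axis at about -7°. Ring axis: (0.5475,0.115), holes at about +12.6°. I'll go above the spanner for a close look.

```bash
python3 -m pendant '[[[0.7,0.62,-0.06,0,0,-0.148],[0.7,0.62,-0.06,0,0,-0.148],[0.7,0.62,-0.06,0,0,-0.148],[0.7,0.62,-0.06,0,0,-0.148],[0.7,0.62,-0.06,0,0,-0.148],[0.7,0.62,-0.06,0,0,-0.148],[0.7,0.62,-0.06,0,0,-0.148],[0.7,0.62,-0.06,0,0,-0.148],[0.7,0.62,-0.06,0,0,-0.148],[0.7,0.62,-0.06,0,0,-0.148]]]' 1
```

```text
clock: 0.93
tool_pos: [0.4859, -0.2511, 0.2052]
tcp_rot: [[0.993, -0.12, -0.001], [-0.12, -0.993, 0.0], [-0.001, -0.0, -1.0]]
contact_force: [1.6, -0.0, -0.2]
opening: 1.004
gripper_force: 0.0
```

```bash
python3 -m pendant '[[[0.084,0.072,0,0,0,0],[0.084,0.072,0,0,0,0],[0.084,0.072,0,0,0,0],[0.084,0.072,0,0,0,0],[0.084,0.072,0,0,0,0]]]'
python3 - <<'E'
from h import *
o=robot.get_obs(); C=cam('wrist',o); im,d=robot.grab_frame('wrist'); cv2.imwrite('pics/w1.png',cv2.convertScaleAbs(im,alpha=1.7)); np.savez('w1.npz',im=im,d=d)
P=cloud(d,C); z=P[...,2]; hsv=cv2.cvtColor(im,cv2.COLOR_BGR2HSV)
near=np.hypot(P[...,0]-.54,P[...,1]+.205)<.07
for n,a,b in(('handle',.085,.105),('xbar',.036,.046),('block',.025,.034)):
    m=near&(z>a)&(z<b); print(n,m.sum(),np.median(z[m]) if m.any() else 0)
    if m.sum()>20: r=cv2.minAreaRect((P[m][:,:2]*1000).astype(np.float32)); print(r)
print(o['tool_pos'],C[2])
E
```

```text
clock: 1.35
tool_pos: [0.5257, -0.2186, 0.2052]
tcp_rot: [[0.993, -0.122, -0.002], [-0.122, -0.993, -0.001], [-0.002, 0.001, -1.0]]
contact_force: [-0.0, -0.9, -0.3]
opening: 1.002
gripper_force: 0.0
handle 520 0.09581902918218094
((540.3577880859375, -205.88034057617188), (15.598011016845703, 31.990224838256836), 81.70897674560547)
xbar 323 0.03998578101623501
((540.8712768554688, -205.93077087402344), (18.746971130371094, 60.819759368896484), 82.83741760253906)
block 1706 0.030181844369057853
((541.4971923828125, -205.72113037109375), (43.67008590698242, 90.19834899902344), 83.19290161132812)
[ 0.52571795 -0.21855072  0.20517281] [ 0.60032444 -0.22648633  0.34783303]
```

View pics/w1.png

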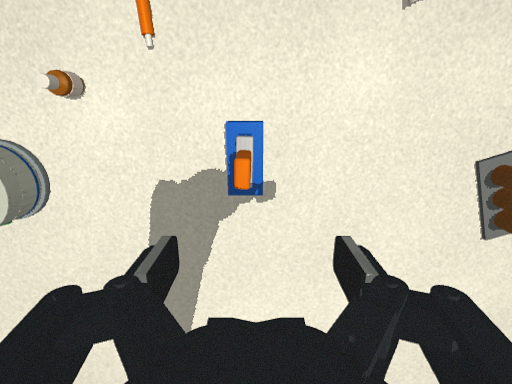

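The wrist view shows the spanner at (243,160), upright in the blue stand. The wrist and top cameras agree: grip at (0.5405,-0.2055), axis -7°.

```bash
python3 -m pendant '[[[0.03,0.026,-0.1,0,0,0],[0.03,0.026,-0.17,0,0,0],[0.03,0.026,-0.17,0,0,0],[0.03,0.026,-0.17,0,0,0],[0.03,0.026,-0.17,0,0,0],[0.03,0.026,-0.17,0,0,0]]]'
```

```text
clock: 1.9
tool_pos: [0.5433, -0.2059, 0.1235]
tcp_rot: [[0.993, -0.122, 0.004], [-0.122, -0.993, -0.002], [0.005, 0.002, -1.0]]
contact_force: [0.6, 0.2, 0.4]
opening: 0.996
gripper_force: 0.0
```

```bash
python3 -m pendant '[[[-0.005,0,-0.07,0,0,0],[-0.005,0,-0.14,0,0,0],[-0.005,0,-0.145,0,0,0],[-0.005,0,-0.145,0,0,0],[-0.005,0,-0.145,0,0,0],[-0.005,0,-0.145,0,0,0],[-0.005,0,-0.145,0,0,0]]]'
```

```text
clock: 2.48
tool_pos: [0.5417, -0.2046, 0.051]
tcp_rot: [[0.993, -0.12, 0.005], [-0.12, -0.993, -0.002], [0.005, 0.001, -1.0]]
contact_force: [0.3, -0.4, 0.5]
opening: 0.999
gripper_force: 0.0
```

```bash
python3 -m pendant '[[[-0.002,-0.001,-0.005,0,0,0],[-0.002,-0.001,-0.005,0,0,0],[-0.002,-0.001,-0.005,0,0,0],[-0.002,-0.001,-0.005,0,0,0],[-0.002,-0.001,-0.005,0,0,0],[-0.002,-0.001,-0.005,0,0,0],[-0.002,-0.001,-0.005,0,0,0],[-0.002,-0.001,-0.005,0,0,0],[-0.002,-0.001,-0.005,0,0,0],[-0.002,-0.001,-0.005,0,0,0]]]' 0
```

```text
clock: 3.32
tool_pos: [0.5386, -0.2044, 0.0458]
tcp_rot: [[0.993, -0.12, 0.0], [-0.12, -0.993, -0.0], [0.0, 0.0, -1.0]]
contact_force: [0.1, -0.4, 1.0]
opening: 0.18
gripper_force: 58.5
```

Gripped: opening is 0.18 and pad force 58 N. Lifting now and carrying it to just short of the viewer for a look.

```bash
python3 -m pendant '[[[0,0,0.06,0,0,0],[0,0,0.13,0,0,0],[0,0,0.19,0,0,0],[0,0.04,0.19,0,0,0.02],[-0.02,0.12,0.19,0,0,0.04],[-0.04,0.2,0.19,0,0,0.06],[-0.06,0.28,0.19,0,0,0.08],[-0.08,0.36,0.19,0,0,0.1],[-0.1,0.44,0.19,0,0,0.109],[-0.116,0.5,0.19,0,0,0.109]]]'
python3 -m pendant '[[[-0.01,0.08,0,0,0,0],[-0.016,0.14,0,0,0,0],[-0.016,0.18,0,0,0,0],[-0.016,0.18,0,0,0,0],[-0.016,0.18,0,0,0,0],[-0.016,0.18,0,0,0,0]]]'
python3 - <<'E'
from h import *
o=robot.get_obs(); C=cam('wrist',o); im,d=robot.grab_frame('wrist'); cv2.imwrite('pics/w2.png',cv2.convertScaleAbs(im,alpha=1.7)); np.savez('w2.npz',im=im,d=d,R=C[1],t=C[2])
t,td=robot.grab_frame('top'); np.savez('t2.npz',im=t,d=td)
P=cloud(td,cam('top')); z=P[...,2]; tp=o['tool_pos']
m=(np.hypot(P[...,0]-tp[0],P[...,1]-tp[1])<.06)&(z<tp[2]+.06)&(z>tp[2]-.02); print(m.sum())
P=cloud(d,C); z=P[...,2]
m=(np.hypot(P[...,0]-.5475,P[...,1]-.115)<.053)&(z>.057)&(z<.064); print(m.sum(),cv2.minEnclosingCircle((P[m][:,:2]*1000).astype(np.float32)))
m=(np.hypot(P[...,0]-tp[0],P[...,1]-tp[1])<.05)&(z<tp[2]+.06)&(z>tp[2]+.042); print('handle top',m.sum(), m.any() and (cv2.minAreaRect((P[m][:,:2]*1000).astype(np.float32)),np.median(z[m])))
print(tp,o['tcp_rot'])
E
```

```text
clock: 4.15
tool_pos: [0.4784, 0.0503, 0.1402]
tcp_rot: [[0.974, 0.226, -0.001], [0.226, -0.974, 0.002], [-0.001, -0.002, -1.0]]
contact_force: [0.8, 2.1, -1.1]
opening: 0.178
gripper_force: 59.6
clock: 4.65
tool_pos: [0.4721, 0.1347, 0.14]
tcp_rot: [[0.975, 0.22, -0.001], [0.22, -0.975, -0.001], [-0.002, 0.001, -1.0]]
contact_force: [-0.2, -1.2, -1.2]
opening: 0.182
gripper_force: 59.6
151
4941 ((548.875, 116.40831756591797), 49.87889862060547)
handle top 9192 (((474.4911804199219, 136.60060119628906), (32.120941162109375, 92.10787200927734), 10.550938606262207), np.float64(0.19202501154808813))
[0.47214926 0.13468712 0.1400212 ] [[ 0.97541131  0.2203888  -0.00124499]
 [ 0.22038718 -0.97541158 -0.00131902]
 [-0.00150508  0.0010122  -0.99999836]]
```

View pics/w2.png

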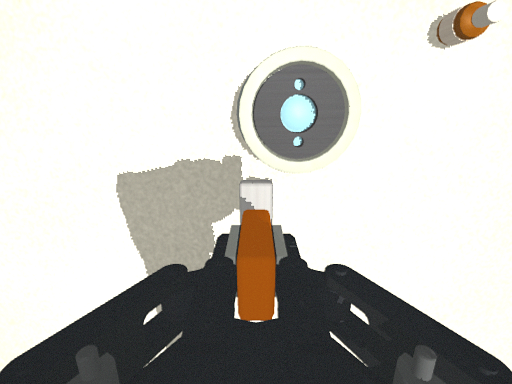

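The wrist view shows holes at (299,84) and (298,142), the lens at (298,113), and the spanner held straight at (256,260).

```bash
python3 - <<'E'
from h import *
o=robot.get_obs(); f=np.load('w2.npz'); im,d=f['im'],f['d']; K=cam('wrist')[0]; C=(K,f['R'],f['t'])
hsv=cv2.cvtColor(im,cv2.COLOR_BGR2HSV); P=cloud(d,C); z=P[...,2]
# orange handle
m=(hsv[...,0]<20)&(hsv[...,1]>150)&(z>.17)&(z<.21)
zz=np.median(z[m]); m&=abs(z-zz)<.004; r=cv2.minAreaRect((P[m][:,:2]*1000).astype(np.float32)); print('handle',zz,r)
# xbar
m=(hsv[...,1]<60)&(z>.12)&(z<.142)&(np.indices(z.shape)[0]<240); q=P[m][:,:2]*1000; print('xbar',m.sum(),np.median(z[m]),cv2.minAreaRect(q.astype(np.float32)))
sub=cv2.cvtColor(im,cv2.COLOR_BGR2GRAY)
b=((hsv[...,0]>75)&(hsv[...,0]<115)&(hsv[...,1]>50)).astype(np.uint8); b[:40]=0;b[180:]=0;b[:,:230]=0;b[:,370:]=0
n,_,st,ce=cv2.connectedComponentsWithStats(b)
hs=[]
for i in range(1,n):
    if st[i,4]>15: print(st[i],ce[i],onplane(ce[i],.055,C)); 
# dark ring outer contour
dk=((sub<70)).astype(np.uint8); dk[:50]=0;dk[175:]=0;dk[:,:240]=0;dk[:,360:]=0
c=max(cv2.findContours(dk,cv2.RETR_EXTERNAL,cv2.CHAIN_APPROX_NONE)[0],key=cv2.contourArea)
p=np.array([onplane(x,.055,C)[:2]*1000 for x in c[:,0]],np.float32); print('ring',cv2.fitEllipse(p))
print('vert tool',o['tool_pos'])
big=cv2.resize(im[70:160,250:350],None,fx=6,fy=6,interpolation=cv2.INTER_CUBIC); cv2.imwrite('pics/r.png',cv2.convertScaleAbs(big,alpha=2))
E
```

```text
handle 0.18996346506972095 ((474.7208251953125, 136.30380249023438), (31.565961837768555, 16.053770065307617), 12.678574562072754)
xbar 1054 0.13439934389374292 ((491.9156494140625, 140.02810668945312), (26.8960018157959, 20.19228172302246), 12.101015090942383)
[295  79   9  11  83] [298.78313253  83.98795181] [0.57084874 0.12235506 0.055     ]
[ 280   94   36   38 1059] [297.76203966 112.83286119] [0.54922884 0.117235   0.055     ]
[293 136  10  10  70] [297.3        140.81428571] [0.52704658 0.11151925 0.055     ]
ring ((548.9889526367188, 116.61422729492188), (73.80935668945312, 75.25525665283203), 14.54865550994873)
vert tool [0.47256672 0.13379263 0.14018704]
```

View pics/r.png

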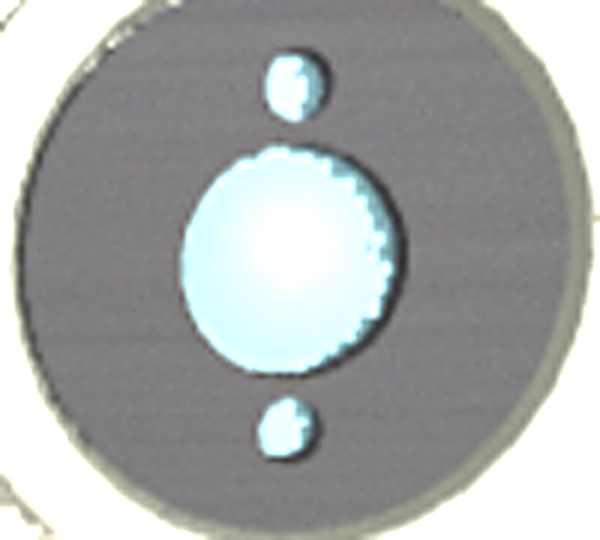

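```bash
python3 -m pendant '[[[0.07,-0.02,0,0,0,0.003],[0.148,-0.037,0,0,0,0.0055],[0.148,-0.037,-0.03,0,0,0.0055],[0.148,-0.037,-0.07,0,0,0.0055],[0.148,-0.037,-0.1,0,0,0.0055],[0.148,-0.037,-0.1,0,0,0.0055],[0.148,-0.037,-0.1,0,0,0.0055],[0.148,-0.037,-0.1,0,0,0.0055],[0.148,-0.037,-0.1,0,0,0.0055],[0.148,-0.037,-0.1,0,0,0.0055]]]'; python3 -c "
from h import *
o=robot.get_obs();R=np.array(o['tcp_rot']);print(o['tool_pos'],np.degrees(np.arctan2(R[1,0],R[0,0])),o['torque'])"
```

```text
clock: 5.58
tool_pos: [0.5475, 0.1173, 0.0921]
tcp_rot: [[0.971, 0.237, 0.003], [0.237, -0.971, 0.0], [0.003, 0.0, -1.0]]
contact_force: [0.9, -0.4, -1.1]
opening: 0.178
gripper_force: 59.6
[0.54752909 0.11728813 0.09207775] 13.718499049718902 [0.05677316 0.02602237 0.05388408]
```

```bash
python3 -m pendant '[[[-0.002,-0.004,0,0,0,0],[-0.002,-0.004,0,0,0,0],[-0.002,-0.004,-0.01,0,0,0],[-0.002,-0.004,-0.02,0,0,0],[-0.002,-0.004,-0.02,0,0,0],[-0.002,-0.004,-0.02,0,0,0]]]'; cat > s.py <<'E'
from h import *
o=robot.get_obs();R=np.array(o['tcp_rot']);print(np.round(o['tool_pos'],4),'yaw',round(float(np.degrees(np.arctan2(R[1,0],R[0,0]))),2),'z',np.round(R[:,2],4),'F',np.round(o['contact_force'],1),'M',np.round(o['torque'],2),o['opening'])
E
python3 s.py
```

```text
clock: 6.08
tool_pos: [0.5449, 0.115, 0.0799]
tcp_rot: [[0.971, 0.237, -0.002], [0.237, -0.971, -0.0], [-0.002, -0.0, -1.0]]
contact_force: [-0.0, 0.3, -1.2]
opening: 0.183
gripper_force: 59.6
[0.5449 0.115  0.0799] yaw 13.74 z [-1.7e-03 -3.0e-04 -1.0e+00] F [-0.   0.3 -1.2] M [0.02 0.01 0.  ] 0.1825399740118196
```

```bash
python3 -m pendant '[[[0.003,0,0,0,0,0],[0.003,0,-0.004,0,0,0],[0.003,0,-0.008,0,0,0],[0.003,0,-0.01,0,0,0],[0.003,0,-0.01,0,0,0]]]'; python3 s.py
```

```text
clock: 6.5
tool_pos: [0.5468, 0.1151, 0.0753]
tcp_rot: [[0.971, 0.237, -0.001], [0.237, -0.971, -0.0], [-0.001, -0.0, -1.0]]
contact_force: [-0.0, 0.2, -0.6]
opening: 0.179
gripper_force: 59.6
[0.5468 0.1151 0.0753] yaw 13.73 z [-8.e-04 -2.e-04 -1.e+00] F [-0.   0.2 -0.6] M [-0.04  0.    0.04] 0.17913953387898895
```

```bash
python3 -m pendant '[[[0,0,-0.003,0,0,0],[0,0,-0.006,0,0,0],[0,0,-0.008,0,0,0],[0,0,-0.008,0,0,0],[0,0,-0.008,0,0,0]]]'; python3 s.py
```

```text
clock: 6.92
tool_pos: [0.547, 0.1151, 0.0716]
tcp_rot: [[0.971, 0.237, -0.0], [0.237, -0.971, -0.0], [-0.0, 0.0, -1.0]]
contact_force: [-0.9, 0.3, -1.4]
opening: 0.178
gripper_force: 59.6
[0.547  0.1151 0.0716] yaw 13.73 z [-2.e-04 -1.e-04 -1.e+00] F [-0.9  0.3 -1.4] M [-0.04  0.02 -0.01] 0.17823879292900324
```

Pins are dropping into the holes. A little more, until the crossbar touches.

```bash
python3 -m pendant '[[[0,0,-0.002,0,0,0],[0,0,-0.004,0,0,0],[0,0,-0.005,0,0,0],[0,0,-0.005,0,0,0],[0,0,-0.005,0,0,0]]]'; python3 s.py
```

```text
clock: 7.33
tool_pos: [0.5474, 0.1153, 0.0708]
tcp_rot: [[0.971, 0.237, 0.001], [0.237, -0.971, -0.0], [0.001, 0.0, -1.0]]
contact_force: [-1.8, -1.0, 5.9]
opening: 0.178
gripper_force: 60.9
[0.5474 0.1153 0.0708] yaw 13.73 z [ 9.e-04 -2.e-04 -1.e+00] F [-1.8 -1.   5.9] M [-0.17  0.68  0.  ] 0.1777516253519908
```

Fully seated: z is at the expected height and there is light contact. Turning clockwise in steps now, shifting y slightly because the spanner sits off the TCP axis.

```bash
python3 -m pendant '[[[0,0,0,0,0,-0.01],[0,0.0005,0,0,0,-0.02],[0,0.0005,0,0,0,-0.03],[0,0.001,0,0,0,-0.04],[0,0.001,0,0,0,-0.05],[0,0.001,0,0,0,-0.056],[0,0.001,0,0,0,-0.056],[0,0.001,0,0,0,-0.056]]]'; python3 s.py
```

```text
clock: 8.0
tool_pos: [0.5476, 0.1151, 0.0708]
tcp_rot: [[0.998, 0.064, 0.001], [0.064, -0.998, -0.001], [0.001, 0.001, -1.0]]
contact_force: [-2.3, -1.0, 7.0]
opening: 0.182
gripper_force: 60.8
[0.5476 0.1151 0.0708] yaw 3.65 z [ 0.0013 -0.0012 -1.    ] F [-2.3 -1.   7. ] M [-0.43  0.58  0.13] 0.18153472457757197
```

Mz is 0.13 N m, the expected drag, so the ring is turning.

```bash
python3 -m pendant '[[[0,0,0,0,0,-0.01],[0,0.0005,0,0,0,-0.02],[0,0.0005,0,0,0,-0.03],[0,0.001,0,0,0,-0.04],[0,0.001,0,0,0,-0.05],[0,0.001,0,0,0,-0.056],[0,0.001,0,0,0,-0.056],[0,0.001,0,0,0,-0.056]]]'; python3 s.py; python3 -m pendant '[[[0,0,0,0,0,-0.008],[0,0.0005,0,0,0,-0.016],[0,0.0005,0,0,0,-0.022],[0,0.0005,0,0,0,-0.028],[0,0.0005,0,0,0,-0.028]]]'; python3 s.py
```

```text
clock: 8.67
tool_pos: [0.5476, 0.1153, 0.0708]
tcp_rot: [[0.994, -0.112, 0.001], [-0.112, -0.994, -0.001], [0.001, 0.001, -1.0]]
contact_force: [-1.2, -3.2, 6.7]
opening: 0.183
gripper_force: 60.8
[0.5476 0.1153 0.0708] yaw -6.44 z [ 0.0012 -0.0015 -1.    ] F [-1.2 -3.2  6.7] M [-0.45  0.64  0.13] 0.18321110011012076
clock: 9.08
tool_pos: [0.5476, 0.1154, 0.0708]
tcp_rot: [[0.98, -0.2, 0.001], [-0.2, -0.98, -0.002], [0.001, 0.001, -1.0]]
contact_force: [-1.8, -1.9, 7.1]
opening: 0.178
gripper_force: 60.8
[0.5476 0.1154 0.0708] yaw -11.52 z [ 0.0012 -0.0016 -1.    ] F [-1.8 -1.9  7.1] M [-0.44  0.64  0.15] 0.17809063033562056
```

```bash
for i in 1; do :; done; python3 -m pendant '[[[0,0,0,0,0,-0.006],[0,0.0003,0,0,0,-0.012],[0,0.0003,0,0,0,-0.012]]]' >/dev/null; python3 s.py; python3 -m pendant '[[[0,0,0,0,0,-0.006],[0,0.0003,0,0,0,-0.012],[0,0.0003,0,0,0,-0.012]]]'>/dev/null; python3 s.py
```

```text
[0.5476 0.1154 0.0708] yaw -13.68 z [ 0.0011 -0.0018 -1.    ] F [-1.5 -2.7  6.8] M [-0.46  0.63  0.1 ] 0.1764219247523018
[0.5476 0.1155 0.0708] yaw -15.84 z [ 0.0011 -0.0019 -1.    ] F [-1.5 -2.6  7.3] M [-0.48  0.67  0.11] 0.18148993236935618
```

```bash
python3 -m pendant '[[[0,0,0,0,0,-0.006],[0,0.0003,0,0,0,-0.012],[0,0.0003,0,0,0,-0.012]]]'>/dev/null; python3 s.py
```

```text
[0.5477 0.1158 0.0708] yaw -17.95 z [ 0.0014 -0.0019 -1.    ] F [-1.5 -2.7  6.9] M [-0.49  0.62  0.32] 0.18195602225507423
```

Mz has jumped to 0.32, so the ring is at its stop. Small steps from here.

```bash
python3 -m pendant '[[[0,0,0,0,0,-0.005],[0,0,0,0,0,-0.005],[0,0,0,0,0,-0.005]]]'>/dev/null; python3 s.py
```

```text
[0.5477 0.1158 0.0708] yaw -18.79 z [ 0.0014 -0.0019 -1.    ] F [-1.3 -2.9  7.1] M [-0.49  0.7   0.37] 0.18162688906318353
```

```bash
python3 -m pendant '[[[0,0,0,0,0,-0.005],[0,0,0,0,0,-0.005],[0,0,0,0,0,-0.005]]]'>/dev/null; python3 s.py;  python3 -m pendant '[[[0,0,0,0,0,0],[0,0,0,0,0,0]]]'>/dev/null; python3 s.py
```

```text
[0.5476 0.1158 0.0708] yaw -19.66 z [ 0.0014 -0.002  -1.    ] F [-2.5 -2.7  7.2] M [-0.51  0.62  0.49] 0.18411896611330486
[0.5476 0.1158 0.0708] yaw -19.66 z [ 0.0014 -0.002  -1.    ] F [-1.6 -2.2  7.4] M [-0.5   0.62  0.48] 0.18356982842685787
```

0.48 N m is mid-snug and stable. Backing off about 5° to free the pins, then lifting straight up.

```bash
python3 -m pendant '[[[0,0,0,0,0,0.01],[0,0,0,0,0,0.02],[0,-0.0005,0,0,0,0.028],[0,-0.0005,0,0,0,0.028],[0,-0.0005,0,0,0,0.028]]]'>/dev/null; python3 s.py
```

```text
[0.5477 0.1161 0.0708] yaw -14.73 z [ 1.5e-03 -6.0e-04 -1.0e+00] F [-2.  -2.1  7.3] M [-0.29  0.61  0.02] 0.17767305741451186
```

```bash
python3 -m pendant '[[[0,0,0.01,0,0,0],[0,0,0.02,0,0,0],[0,0,0.04,0,0,0],[0,0,0.08,0,0,0],[0,0,0.14,0,0,0],[-0.08,0,0.14,0,0,0],[-0.14,0.02,0.14,0,0,0],[-0.14,0.02,0.14,0,0,0],[-0.14,0.02,0.14,0,0,0],[-0.14,0.02,0.14,0,0,0]]]'>/dev/null; python3 s.py; python3 - <<'E'
from h import *
o=robot.get_obs(); C=cam('wrist',o); im,d=robot.grab_frame('wrist'); cv2.imwrite('pics/w3.png',cv2.convertScaleAbs(im,alpha=1.7))
hsv=cv2.cvtColor(im,cv2.COLOR_BGR2HSV); P=cloud(d,C); z=P[...,2]; tz=o['tool_pos'][2]
m=(hsv[...,0]<20)&(hsv[...,1]>150)&(z>tz+.03)&(z<tz+.07)
zz=np.median(z[m]); m&=abs(z-zz)<.004; print('handle',zz,cv2.minAreaRect((P[m][:,:2]*1000).astype(np.float32)))
b=((hsv[...,0]>75)&(hsv[...,0]<115)&(hsv[...,1]>50)&(z>.035)&(z<.06)).astype(np.uint8)
n,_,st,ce=cv2.connectedComponentsWithStats(b)
for i in range(1,n):
    if st[i,4]>30: print(st[i],ce[i],onplane(ce[i],.055,C))
E
```

```text
[0.4778 0.1267 0.1399] yaw -14.68 z [ 2.e-03  1.e-04 -1.e+00] F [ 0.1 -0.4 -1.1] M [-0.   -0.01 -0.03] 0.1810624644394412
handle 0.1898073843501506 ((480.2212829589844, 127.0891342163086), (15.883818626403809, 31.654945373535156), 75.02753448486328)
[241  78  11  11  95] [246.11578947  82.96842105] [0.57104784 0.11128729 0.055     ]
[ 230   93   37   39 1084] [247.44095941 111.89391144] [0.54930432 0.11608303 0.055     ]
[244 135  10  10  78] [248.57692308 139.78205128] [0.5270804  0.12110806 0.055     ]
```

View pics/w3.png

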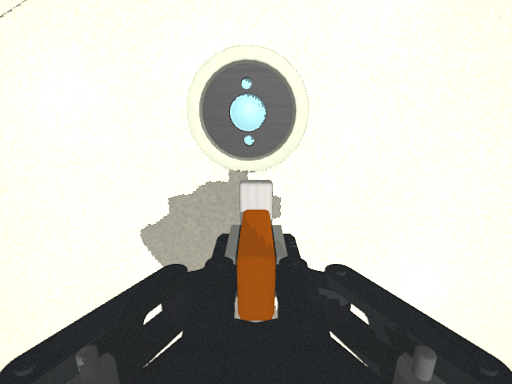

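The ring holes are now at (246,83) and (249,140), a line at -12.6°, so the ring has turned about 0.46 rad and stopped there. The spanner is still held straight. Returning to the stand.

```bash
python3 -m pendant '[[[0.01,-0.08,0,0,0,0.01],[0.02,-0.16,0,0,0,0.02],[0.04,-0.24,0,0,0,0.03],[0.06,-0.32,0,0,0,0.043],[0.08,-0.4,0,0,0,0.043],[0.1,-0.48,0,0,0,0.043],[0.11,-0.56,0,0,0,0.043],[0.122,-0.63,0,0,0,0.043],[0.122,-0.666,0,0,0,0.043],[0.122,-0.666,0,0,0,0.043]]]'>/dev/null; python3 -m pendant '[[[0,0,0,0,0,0],[0,0,0,0,0,0],[0,0,0,0,0,0]]]'>/dev/null; python3 s.py
```

```text
[ 0.5387 -0.2044  0.1391] yaw -6.81 z [ 1.0e-04  1.4e-03 -1.0e+00] F [-0.4  0.1 -1.6] M [-0.03 -0.    0.02] 0.17697724734285472
```

Descend to pin tips at about 37 mm (TCP 0.060), then check.

```bash
python3 -m pendant '[[[0.001,-0.003,-0.04,0,0,0],[0.001,-0.003,-0.08,0,0,0],[0.001,-0.003,-0.12,0,0,0],[0.001,-0.003,-0.15,0,0,0],[0.001,-0.003,-0.158,0,0,0],[0.001,-0.003,-0.158,0,0,0],[0.001,-0.003,-0.158,0,0,0],[0.001,-0.003,-0.158,0,0,0]]]'>/dev/null; python3 s.py; python3 - <<'E'
from h import *
o=robot.get_obs(); C=cam('wrist',o); im,d=robot.grab_frame('wrist')
P=cloud(d,C); z=P[...,2]; hsv=cv2.cvtColor(im,cv2.COLOR_BGR2HSV)
m=(hsv[...,0]>100)&(hsv[...,0]<130)&(hsv[...,1]>120)&(abs(z-.03)<.004); print('block',m.sum(),cv2.minAreaRect((P[m][:,:2]*1000).astype(np.float32)))
m=(hsv[...,0]<20)&(hsv[...,1]>150)&(z>.09)&(z<.13);zz=np.median(z[m]); m&=abs(z-zz)<.004; print('handle',zz,cv2.minAreaRect((P[m][:,:2]*1000).astype(np.float32)))
E
```

```text
[ 0.54   -0.2077  0.0617] yaw -6.91 z [ 2.9e-03 -9.0e-04 -1.0e+00] F [-0.5 -0.2 -0.9] M [ 0.07 -0.02  0.02] 0.18041792639236812
block 3095 ((557.5396118164062, -208.04171752929688), (43.875152587890625, 58.842247009277344), 83.12115478515625)
handle 0.11150544005203006 ((542.39794921875, -206.8837432861328), (15.912927627563477, 31.966218948364258), 84.18190002441406)
```

```bash
python3 -m pendant '[[[0,0.001,-0.006,0,0,0],[0,0.001,-0.012,0,0,0],[0,0.001,-0.018,0,0,0],[0,0.001,-0.024,0,0,0],[0,0.001,-0.028,0,0,0],[0,0.001,-0.028,0,0,0],[0,0.001,-0.028,0,0,0]]]'>/dev/null; python3 s.py
```

```text
[ 0.5385 -0.2074  0.046 ] yaw -6.98 z [-3.e-04  1.e-04 -1.e+00] F [-0.4 -0.1 -0.5] M [-0.02  0.04 -0.  ] 0.1788933376601233
```

```bash
python3 -m pendant '[[[0,0,-0.001,0,0,0],[0,0,-0.002,0,0,0],[0,0,-0.002,0,0,0]]]'>/dev/null; python3 s.py
```

```text
[ 0.5386 -0.2074  0.0459] yaw -6.98 z [-1.e-04 -1.e-04 -1.e+00] F [-0.8  0.7  3.9] M [ 0.17  0.55 -0.02] 0.17910584253543102
```

Seated on the block with 4 N. Releasing and retreating straight up.

```bash
python3 -m pendant '[[[0,0,0,0,0,0],[0,0,0,0,0,0],[0,0,0,0,0,0],[0,0,0,0,0,0],[0,0,0,0,0,0],[0,0,0,0,0,0],[0,0,0,0,0,0],[0,0,0,0,0,0]]]' 1; python3 -m pendant '[[[0,0,0.04,0,0,0],[0,0,0.1,0,0,0],[0,0,0.17,0,0,0],[0,0,0.24,0,0,0],[0,0,0.3,0,0,0],[-0.1,0,0.3,0,0,0],[-0.16,0,0.3,0,0,0],[-0.16,0,0.3,0,0,0],[-0.16,0,0.3,0,0,0]]]'>/dev/null; python3 s.py
python3 - <<'E'
from h import *
o=robot.get_obs(); C=cam('wrist',o); im,d=robot.grab_frame('wrist'); cv2.imwrite('pics/w4.png',cv2.convertScaleAbs(im,alpha=1.7))
P=cloud(d,C); z=P[...,2]; near=np.hypot(P[...,0]-.54,P[...,1]+.205)<.06
for n,a,b in(('handle',.085,.105),('xbar',.036,.046),('block',.025,.034)):
    m=near&(z>a)&(z<b); print(n,m.sum(),np.median(z[m]),cv2.minAreaRect((P[m][:,:2]*1000).astype(np.float32)))
E
```

```text
clock: 15.1
tool_pos: [0.5386, -0.2074, 0.0452]
tcp_rot: [[0.993, -0.121, 0.0], [-0.121, -0.993, -0.0], [0.0, 0.0, -1.0]]
contact_force: [-0.4, -0.5, 0.3]
opening: 1.003
gripper_force: 0.0
[ 0.4556 -0.2077  0.1947] yaw -7.12 z [-0.0024 -0.     -1.    ] F [ 0.7 -0.5  1.6] M [ 0.02 -0.05 -0.03] 0.9966519474021528
handle 698 0.0960254871947501 ((540.8677368164062, -206.32884216308594), (15.618682861328125, 31.24582290649414), 82.73562622070312)
xbar 504 0.04003645611487505 ((540.7903442382812, -206.69384765625), (19.826683044433594, 61.69758605957031), 82.85811614990234)
block 2279 0.03032969449347539 ((541.7472534179688, -205.8013916015625), (43.83940505981445, 89.73123168945312), 83.44808959960938)
```

View pics/w4.png

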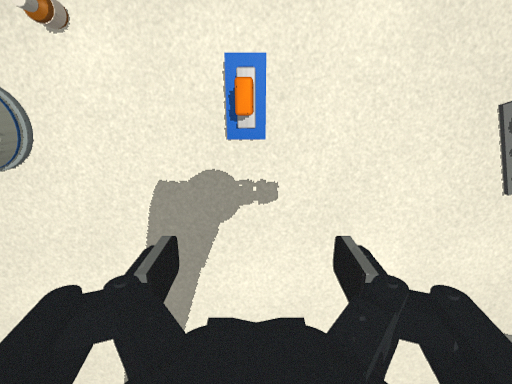

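The spanner stands upright in the slot at (244,97). Its crossbar is at 40 mm, the handle top at 96 mm, and the gripper is clear of it.

```bash
python3 -c "
from cell import robot
print(robot.hand_in())"
```

```text
the job is handed in; nothing more can be done
None
```

The job is handed in: the ring was turned clockwise about 0.46 rad until the torque climbed at its stop, left snug at about 0.48 N m, and the spanner is back upright in its stand and released (the judge's result was not shown).

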